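# Swap two misfiled cartons in the prep stand

### The job

In the three-bay steel stand the tall carton and the long low carton have been put back in each other's places. Swap them, so that each finally stands upright, right down inside the bay where the other one was, and let go. Keep the cartons upright on the way and do not disturb the tip rack in the third bay or the other things on the worktop.

Things in the scene. Friction and masses are not known exactly. Their poses are not given: they have to be found in the camera images.
- stand: Low steel stand fixed to the worktop, 156 (x) x 300 (y) mm; origin under its centre at worktop level, x roughly away from the robot, y along its row of three bays, z up. Deck top 22 mm above the worktop. The worktop (z = 0) is free except for the things listed here within x 0.34 to 0.70 and y -0.40 to 0.26 m; sinks lie beyond on both sides.
- bay0 (a point): Centre of the floor of the bay at the stand's -y end; axes as the stand. A bay is 136 mm (stand x) by 68 mm (stand y) inside, framed by a lip 4 mm thick and 16 mm high above the deck, open above that. Bays lie 98 mm apart.
- bay1 (a point): Centre of the floor of the middle bay (same size and axes). Wall cabinets overhang the back of the worktop: door handles from x = 0.55 m, underside 0.62 m above the worktop.
- bay2 (a point): Centre of the floor of the bay at the stand's +y end (same size and axes).
- long_carton_mid (a point): The long, low carton: closed box 55 (x) x 123 (y) x 54 (z) mm, printed with fruit pictures, stands in one of the three bays with its length along the bay's length, 0.04 to 0.11 kg. Site at its centre, 27 mm above its underside; z up. It fits a bay with 6 mm play all round, lengthwise only.
- tall_carton_mid (a point): The tall carton: closed box 46 (x) x 90 (y) x 92 (z) mm, printed with fruit pictures, stands in another bay with its 90 mm side along the bay's length; 0.06 to 0.17 kg. Site at its centre, 46 mm above its underside; z up.
- tip_rack_mid (a point): Small white plastic rack of four nose tips, 36 (x) x 90 (y) x 52 (z) mm, in the third bay, which is its right place: loose, leave it there. Site at its centre, 26 mm above its underside.
- pump_bottle_mid (a point): Bystander, loose: leave it. Soap bottle with a pump head, 67 x 75 mm, 196 mm high. Site half-way up on its vertical middle line; z up. 
- steel_beaker_mid (a point): Bystander, loose: leave it. Open steel beaker, 93 mm across, 112 mm high. Site half-way up on its vertical middle line; z up. 
- spray_bottle_mid (a point): Bystander, loose: leave it. Small dark bottle with a rounded cap, 36 x 42 mm, 106 mm high. Site half-way up on its vertical middle line; z up. 
- forceps_mid (a point): Bystander, loose: leave it. Forceps lying flat, 20 (x) x 161 (y) x 9 (z) mm. Site at the centre; y along its length.
- syringe_mid (a point): Bystander, loose: leave it. Syringe without needle lying flat, 35 (x) x 139 (y) x 22 (z) mm. Site at the centre; y along its length.

How it is judged (in metres and radians):
At the end, for the whole second after the job is handed in: Each carton is in the bay where the other stood: long carton's centre within 20 mm, tall carton's within 32 mm of the bay centre (horizontally), down on the bay floor (7 mm), upright (0.1 rad), at rest, released; tip rack within 30 mm of its start (((horizontal distance between long_carton_mid and bay0 below 0.02 m and z of long_carton_mid in the frame of bay0 between 0.02 and 0.034 m and horizontal distance between tall_carton_mid and bay1 below 0.032 m and z of tall_carton_mid in the frame of bay1 between 0.039 and 0.053 m) or (horizontal distance between long_carton_mid and bay0 below 0.02 m and z of long_carton_mid in the frame of bay0 between 0.02 and 0.034 m and horizontal distance between tall_carton_mid and bay2 below 0.032 m and z of tall_carton_mid in the frame of bay2 between 0.039 and 0.053 m) or (horizontal distance between long_carton_mid and bay1 below 0.02 m and z of long_carton_mid in the frame of bay1 between 0.02 and 0.034 m and horizontal distance between tall_carton_mid and bay0 below 0.032 m and z of tall_carton_mid in the frame of bay0 between 0.039 and 0.053 m) or (horizontal distance between long_carton_mid and bay1 below 0.02 m and z of long_carton_mid in the frame of bay1 between 0.02 and 0.034 m and horizontal distance between tall_carton_mid and bay2 below 0.032 m and z of tall_carton_mid in the frame of bay2 between 0.039 and 0.053 m) or (horizontal distance between long_carton_mid and bay2 below 0.02 m and z of long_carton_mid in the frame of bay2 between 0.02 and 0.034 m and horizontal distance between tall_carton_mid and bay0 below 0.032 m and z of tall_carton_mid in the frame of bay0 between 0.039 and 0.053 m) or (horizontal distance between long_carton_mid and bay2 below 0.02 m and z of long_carton_mid in the frame of bay2 between 0.02 and 0.034 m and horizontal distance between tall_carton_mid and bay1 below 0.032 m and z of tall_carton_mid in the frame of bay1 between 0.039 and 0.053 m)) and distance of each of long_carton_mid, tall_carton_mid from where it was at the start of the episode above 0.06 m and angle between each of long_carton_mid, tall_carton_mid's own z axis and vertical below 0.1 rad and linear speed of each of long_carton, tall_carton below 0.02 m/s and contact force between each of long_carton, tall_carton and the fingers below 0.1 N and distance of tip_rack_mid from where it was at the start of the episode below 0.03 m); the robot touches nothing.
It fails at once if a bystander (pump bottle, beaker, dark bottle, forceps, syringe, tip rack) is pushed more than 3 cm (distance of any of pump_bottle_mid, steel_beaker_mid, spray_bottle_mid, forceps_mid, syringe_mid, tip_rack_mid from where it was at the start of the episode above 0.03 m).
It fails at once if a standing bystander is tipped over (angle between any of pump_bottle_mid, steel_beaker_mid, spray_bottle_mid, tip_rack_mid's own z axis and vertical above 0.5 rad).
It fails at once if a carton is tipped over (more than 40 degrees) (angle between any of long_carton_mid, tall_carton_mid's own z axis and vertical above 0.7 rad).
It also fails if it takes over 70 s, if anything falls off the work surface, if the arm or the gripper's body presses on something with over 40 N, if the wrist force passes 120 N, or if a joint passes its speed limit or range.

### The arm

A 6-joint arm with a two-finger parallel gripper is mounted at the origin on a cart in front of the work surface, level with it; the furniture and walls round the work are solid. World frame = base frame: x ahead of the robot, y to its left, z up, the work surface at z = 0. Lengths are in mm, angles in degrees, forces in N, time in s.
With the tool pointing down it reaches from about 300 to 850 mm from the base axis. Payload 4.2 kg.
Tool frame: the origin (TCP) lies at the very end of the fingers, on their centre line; the grasp point (between the pads) lies 19 mm behind it (env.grasp_offset is the distance from the TCP to the grasp point, in mm); z points along the fingers, y is the line along which they close (so a half turn about z gives the same grasp; the last joint's range is limited). The gripper opens to 91 mm and grips with 3 to 60 N. Pads are 32 mm wide; open, the fingers measure 118 mm over their backs; the gripper's body (76 mm by 178 mm) begins 60 mm behind the grasp point.
Start: joints at [73.682, 18.312, 89.639, -0, 72.044, -1.146], TCP at [150.489, 554.974, 213.976] pointing down, gripper open.
Joint ranges: [-177.97, 177.97], [-48.28, 115.42], [12.27, 149.76], [-77.06, 257.06], [2.81, 150.46], [-146.56, 146.56]. Speed limits (degrees/s): [147.25, 147.25, 180, 180, 180, 180].

### API

Orientations are given as [roll, pitch, yaw] about the fixed x, y, z axes, in that order (R = Rz(yaw) Ry(pitch) Rx(roll)).
In Python, from workcell import env gives the robot as it stands. The module is installed in compiled form; this text tells all that it offers.
- The arm moves only by the tool send_rows, never from a script. Its argument "motion" is a list of rows, each an object of numbers: "tx", "ty", "tz": the shift along the tool's x, y, z in units of 500 mm (1.0 is 500 mm); "rx", "ry", "rz": the turn, a rotation vector about the tool's x, y, z in units of 30 degrees (1.0 is 30 degrees); "gripper": the closure, from -1 (fully open) to 1 (shut). In form: [{"tx": .., "ty": .., "tz": .., "rx": .., "ry": .., "rz": .., "gripper": ..}, ...]. A call has 1 to 12 rows; each row shifts and turns the commanded pose from where the row before left it, along the tool's axes as they then stand; what a row does not reach is not made up. A row lasts 1/8 s, in which the tool goes at most 62.5 mm and 10.7 degrees, less where a joint would pass 70% of its speed; a pose out of reach is approached as far as the arm can. A call with a number of a shift or a turn outside -1 to 1 is refused whole. A call with a gripper value outside its range is refused whole. The fingers move at their own pace and stop on an object; "grip_force" is the grip in N (left out, the last holds). Time passes only in rows, so rows that do not move let the fingers close. It gives the time, the measured TCP pose, the force, the opening and the grip force at its end, in the units of the state.
- env.state(): the state, without advancing time (a new reading comes with each control period).
- env.grab_frame(name): name is "scene" or "side" or "wrist"; returns a dict with "frame" (480x640x3 uint8, red, green, blue), "vertical_fov" (degrees; the focal length in pixels is half the picture's height over the tangent of half this angle, whatever the lens; pixels are square), "cx", "cy" (the principal point, pixels), "rvec" (rotation vector, rad) and "tvec" (3), from world to camera coordinates, as OpenCV has them; the wrist camera has in their place "T_tool_cam" (4x4, takes a point from camera to tool coordinates, whose origin is the TCP and whose axes are the flange's). Camera axes: x right, y down, z forward; pixel columns grow to the right and rows downward; lengths in mm; the calibration is good to about 2 mm. The wrist camera is an equidistant fisheye: a pixel r from the principal point sees the ray r / f radians off the axis. A picture is of the moment at which its call begins: read the wrist's pose just before it. There is no depth.
- env.job_done(): hands the job in; it is judged then, once.
The state is a dict: "time_s": time; "qpos": joint angles; "qvel": joint speeds; "effort": joint torques, N m; "ee_pos": TCP position; "ee_rot": TCP orientation; "force": force on the tool from outside, world axes, zero at the start; "torque": the same for the moment, N m; "gripper_width": finger opening in mm; "gripper_force": force on a finger pad.
Only numpy, scipy, OpenCV 4.12 (cv2) and the standard library are available. Lean on these libraries where they do the work, as an engineer would, in place of code of your own. Each camera call takes 0.05 s, during which the arm holds its last target. There are 200 camera calls.

## Working session

There is one attempt and no reset: what is moved stays moved. The work goes in short steps, Python scripts to look and compute and a tool call to move; the robot and the scene stay as the last step left them, time stands still between calls to the robot, and variables do not carry over. Pictures are saved under pics/ and viewed, at most 10 in all, crops included, and the job is handed in when it is done.

Besides the shell and the picture viewer there is one more tool, called as name(argument=value, ...), one argument or row to a line, values as JSON. send_rows: Moves the arm, as the interface text tells. Shifts and turns lie within -1 to 1; 1 stands for 500 mm of shift or 30 degrees of turn. Its arguments: {"type":"object","properties":{"motion":{"type":"array"},"grip_force":{"type":"number"}},"required":["motion"]}

```bash
mkdir -p pics; cat > h.py <<'E'
import numpy as np, cv2, pickle
from workcell import env
def snap(n,fn):
    g=env.grab_frame(n); cv2.imwrite('pics/'+fn+'.png',g['frame'][:,:,::-1]); pickle.dump(g,open('pics/'+fn+'.pkl','wb')); return g
def ray(fn,px,z):
    "pixel of a fixed camera -> world point on plane z"
    g=pickle.load(open('pics/'+fn+'.pkl','rb'))
    f=240/np.tan(np.radians(g['vertical_fov'])/2)
    R=cv2.Rodrigues(np.array(g['rvec'],float))[0]; t=np.array(g['tvec'],float).ravel()
    d=R.T@np.array([(px[0]-g['cx'])/f,(px[1]-g['cy'])/f,1]); c=-R.T@t
    return c+d*(z-c[2])/d[2]
E
python3 - <<'E'
from h import *
for n in ('scene','side'):
    g=snap(n,n); print({k:v for k,v in g.items() if k!='frame'})
print(env.state())
E
```

```text
{'vertical_fov': 45.423218910860946, 'cx': 318.6549882629585, 'cy': 236.70284597645298, 'rvec': array([ 0.70530699, -2.69791481,  0.99045482]), 'tvec': array([453.20314858, 290.28456305, 792.02681492])}
{'vertical_fov': 45.73988632870774, 'cx': 323.0735629234914, 'cy': 234.40613537002017, 'rvec': array([ 1.91284571, -1.47138757,  0.67663986]), 'tvec': array([-183.91682316,  400.98690147,  863.65846251])}
{'time_s': 0.1, 'qpos': array([ 7.36813847e+01,  1.83471317e+01,  8.96993515e+01, -1.41707831e-03,
        7.20452387e+01, -1.14595303e+00]), 'qvel': array([ 0.02227784, -0.04819036, -0.13093481,  0.09758173,  0.02638098,
       -0.0754432 ]), 'effort': array([ 2.07475678e-03, -4.13330376e+01, -2.32508093e+01,  7.30226515e-02,
        4.22166951e-02, -6.70569989e-05]), 'ee_pos': array([150.37189172, 554.51253937, 213.21329074]), 'ee_rot': array([-1.79908270e+02, -4.87276758e-04,  1.64827775e+02]), 'force': array([ 0.7138341 , -0.51960543, -0.44663282]), 'torque': array([ 0.05079668, -0.03645532, -0.0047621 ]), 'gripper_force': 0.0, 'gripper_width': 91.21398387390387}
```

View pics/scene.png

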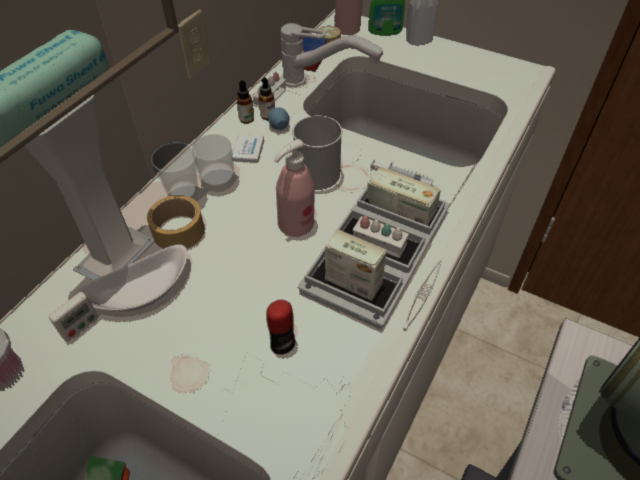

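View pics/side.png

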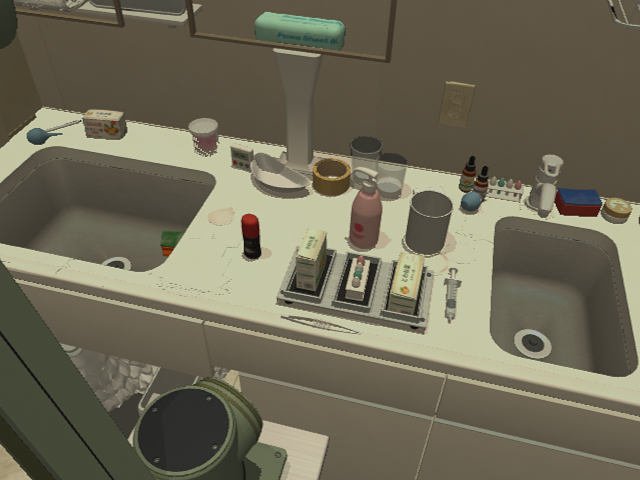

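The stand shows at about (375,245) in the scene view and (355,285) in the side view. The tall carton is in bay2 (+y), the tip rack in bay1 and the long carton in bay0. I'll enlarge both views for corners.

```bash
python3 - <<'E'
from h import *
a=cv2.imread('pics/scene.png')[150:335,255:455]; cv2.imwrite('pics/sc.png',cv2.resize(a,None,fx=3.2,fy=3.2,interpolation=cv2.INTER_CUBIC))
a=cv2.imread('pics/side.png')[200:340,270:470]; cv2.imwrite('pics/si.png',cv2.resize(a,None,fx=4,fy=4,interpolation=cv2.INTER_CUBIC))
E
```

```text
(no output)
```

View pics/sc.png

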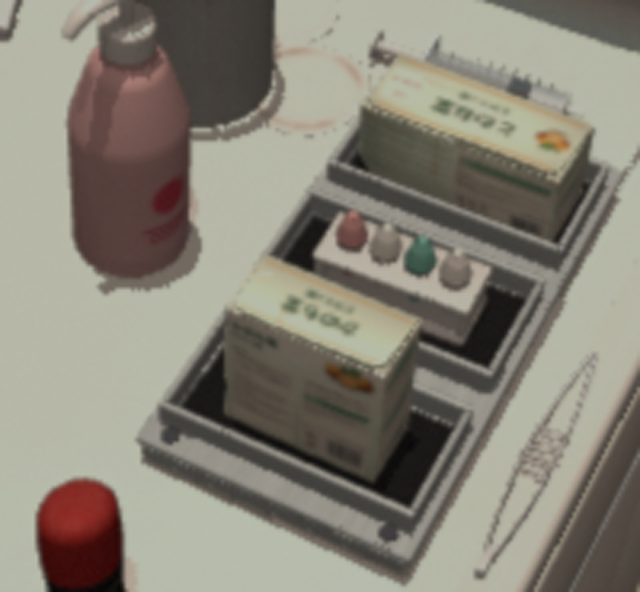

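View pics/si.png

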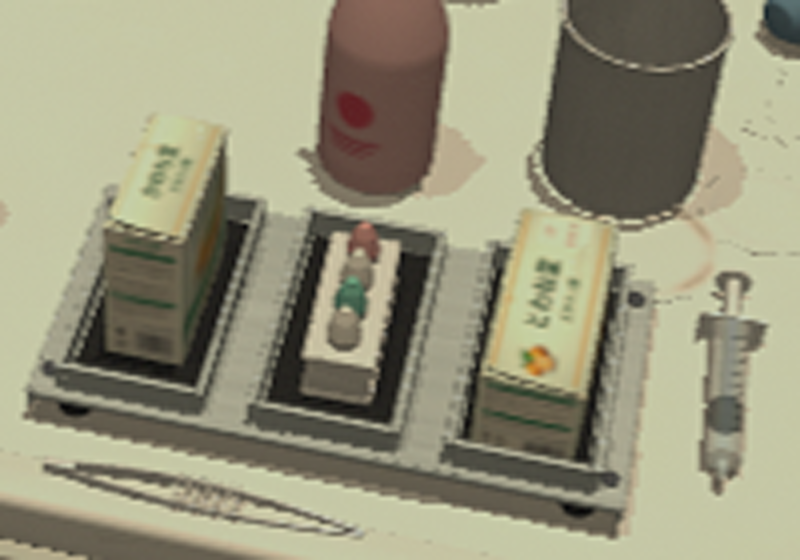

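Both cartons, the rack, pump bottle (front of crop, left), beaker, forceps and syringe are clearly visible; carton top corners and deck corners are readable in both crops. Triangulating those.

```bash
cat > m.py <<'E'
from h import *
def cam(fn):
    g=pickle.load(open('pics/'+fn+'.pkl','rb')); f=240/np.tan(np.radians(g['vertical_fov'])/2)
    K=np.array([[f,0,g['cx']],[0,f,g['cy']],[0,0,1]])
    return K@np.c_[cv2.Rodrigues(np.array(g['rvec'],float))[0],np.array(g['tvec'],float).reshape(3)]
P1,P2=cam('scene'),cam('side')
A=lambda c:((np.array(c,float)+.5)/3.2-.5+[255,150])
B=lambda c:((np.array(c,float)+.5)/4-.5+[270,200])
def tri(a,b):
    X=cv2.triangulatePoints(P1,P2,A(a).reshape(2,1),B(b).reshape(2,1))[:,0]; return X[:3]/X[3]
S={'tall':([(230,305),(268,258),(420,320),(382,368)],[(150,115),(228,132),(182,240),(106,222)]),
'long':([(365,105),(398,57),(592,125),(562,180)],[(525,208),(617,222),(580,385),(487,375)]),
'deck':([(405,562),(620,172)],[(33,387),(622,510)])}
for k,(a,b) in S.items():
    X=np.array([tri(p,q) for p,q in zip(a,b)]); print(k,X.round(),'mean',X.mean(0).round(1))
    if len(X)==4:
        d=X[0]+X[1]-X[2]-X[3]; print(' yaw',np.degrees(np.arctan2(d[1],d[0])),'dims',np.linalg.norm(X-np.roll(X,1,0),axis=1).round())
    else: d=X[0]-X[1]; print(' yaw',np.degrees(np.arctan2(-d[0],d[1])),np.linalg.norm(d))
print('deck side z22',[ray('side',B(c),22).round() for c in [(33,387),(622,510),(655,285),(105,190)]])
print('deck scene z22',[ray('scene',A(c),22).round() for c in [(145,440),(405,562),(620,172)]])
print('rack floor-front side',[ray('side',B(c),22).round() for c in [(302,390),(375,403)]], 'bay2 floor front-right side',[ray('side',B((200,385)),38).round()])
print('spray base',ray('scene',(282,350),0).round(),ray('side',(251,255),0).round())
print('pump base',ray('scene',(296,232),0).round(),ray('side',(365,246),0).round())
print('beaker base near', ray('scene',(318,188),0).round(),ray('side',(427,252),0).round())
E
python3 m.py
```

```text
tall [[518. -22. 110.]
 [519. -62. 106.]
 [435. -60. 109.]
 [437. -22. 111.]] mean [477.1 -41.5 108.8]
 yaw -0.4725860980213526 dims [81. 40. 84. 38.]
long [[ 538. -215.   73.]
 [ 541. -261.   72.]
 [ 421. -257.   78.]
 [ 420. -214.   74.]] mean [ 479.8 -236.7   74.3]
 yaw -1.0649617433188645 dims [119.  47. 120.  44.]
deck [[ 403.    9.   15.]
 [ 405. -289.   17.]] mean [ 404.  -140.    15.9]
 yaw 0.3623760854434587 298.06942182709986
deck side z22 [array([400.,   6.,  22.]), array([ 401., -289.,   22.]), array([ 556., -288.,   22.]), array([547.,  11.,  22.])]
deck scene z22 [array([547.,  15.,  22.]), array([399.,  15.,  22.]), array([ 404., -283.,   22.])]
rack floor-front side [array([ 434., -124.,   22.]), array([ 436., -162.,   22.])] bay2 floor front-right side [array([410., -78.,  38.])]
spray base [519. 118.   0.] [518. 106.   0.]
pump base [ 625. -101.    0.] [ 615. -131.    0.]
beaker base near [ 646. -220.    0.] [ 633. -269.    0.]
```

Stand centre is about (478,-139) with yaw near 0, and the sizes check to a few mm. The bays are at y ≈ -41, -139 and -237. I'll move above the tall carton, with the tool yaw going to 180.

send_rows(
  motion=[
    {"rz": -0.253, "gripper": -1},
    {"rz": -0.253, "gripper": -1},
    {"tx": -0.058, "ty": -0.105, "gripper": -1},
    {"tx": -0.058, "ty": -0.105, "gripper": -1},
    {"tx": -0.058, "ty": -0.105, "gripper": -1},
    {"tx": -0.058, "ty": -0.105, "gripper": -1},
    {"tx": -0.058, "ty": -0.105, "gripper": -1},
    {"tx": -0.058, "ty": -0.105, "gripper": -1},
    {"tx": -0.058, "ty": -0.105, "gripper": -1},
    {"tx": -0.058, "ty": -0.105, "gripper": -1},
    {"tx": -0.058, "ty": -0.105, "gripper": -1},
    {"tx": -0.058, "ty": -0.105, "gripper": -1},
  ],
)

```text
invalid input at $.motion[0]: expected keys tx, ty, tz, rx, ry, rz, gripper
```

send_rows(
  motion=[
    {"tx": 0, "ty": 0, "tz": 0, "rx": 0, "ry": 0, "rz": -0.253, "gripper": -1},
    {"tx": 0, "ty": 0, "tz": 0, "rx": 0, "ry": 0, "rz": -0.253, "gripper": -1},
    {"tx": -0.058, "ty": -0.105, "tz": 0, "rx": 0, "ry": 0, "rz": 0, "gripper": -1},
    {"tx": -0.058, "ty": -0.105, "tz": 0, "rx": 0, "ry": 0, "rz": 0, "gripper": -1},
    {"tx": -0.058, "ty": -0.105, "tz": 0, "rx": 0, "ry": 0, "rz": 0, "gripper": -1},
    {"tx": -0.058, "ty": -0.105, "tz": 0, "rx": 0, "ry": 0, "rz": 0, "gripper": -1},
    {"tx": -0.058, "ty": -0.105, "tz": 0, "rx": 0, "ry": 0, "rz": 0, "gripper": -1},
    {"tx": -0.058, "ty": -0.105, "tz": 0, "rx": 0, "ry": 0, "rz": 0, "gripper": -1},
    {"tx": -0.058, "ty": -0.105, "tz": 0, "rx": 0, "ry": 0, "rz": 0, "gripper": -1},
    {"tx": -0.058, "ty": -0.105, "tz": 0, "rx": 0, "ry": 0, "rz": 0, "gripper": -1},
    {"tx": -0.058, "ty": -0.105, "tz": 0, "rx": 0, "ry": 0, "rz": 0, "gripper": -1},
    {"tx": -0.058, "ty": -0.105, "tz": 0, "rx": 0, "ry": 0, "rz": 0, "gripper": -1},
  ],
)

```text
time_s: 1.6
ee_pos: [441.0, 28.1, 213.8]
ee_rot: [180.0, 0.0, 180.0]
force: [0.1, 0.6, 0.5]
gripper_width: 91.3
gripper_force: 0.0
```

send_rows(
  motion=[
    {"tx": -0.036, "ty": -0.069, "tz": 0, "rx": 0, "ry": 0, "rz": 0, "gripper": -1},
    {"tx": -0.036, "ty": -0.069, "tz": 0, "rx": 0, "ry": 0, "rz": 0, "gripper": -1},
    {"tx": 0, "ty": 0, "tz": 0, "rx": 0, "ry": 0, "rz": 0, "gripper": -1},
  ],
)

```text
time_s: 1.98
ee_pos: [477.2, -40.9, 213.3]
ee_rot: [-180.0, -0.0, 179.8]
force: [-0.7, 0.4, 0.5]
gripper_width: 91.3
gripper_force: 0.0
```

```bash
python3 - <<'E'
from h import *
s=env.state(); g=snap('wrist','w1'); g['s']=s; pickle.dump(g,open('pics/w1.pkl','wb'))
print(s['ee_pos'],s['ee_rot'],g['T_tool_cam'],g['vertical_fov'],g['cx'],g['cy'])
E
```

```text
[477.23628521 -40.85176655 213.34742835] [-1.79990585e+02 -4.12537811e-02  1.79808890e+02] [[ 1.64630956e-04 -9.58636055e-01 -2.84634655e-01  8.05630137e+01]
 [ 9.99998986e-01  5.60358160e-04 -1.30886644e-03 -1.81833282e-01]
 [ 1.41422391e-03 -2.84634151e-01  9.58635176e-01 -1.70396108e+02]
 [ 0.00000000e+00  0.00000000e+00  0.00000000e+00  1.00000000e+00]] 65.70646984690485 316.20585897769524 238.55685456560104
```

View pics/w1.png

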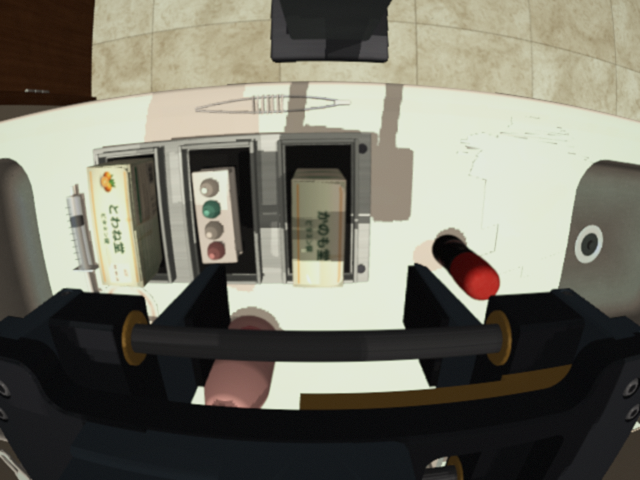

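The wrist view shows the tall carton top at (292..345, 178..285), the rack at about (213,215), the long carton top at (88..133, 166..285), and the pump and spray bottles clear of the stand. Checking these against the first estimates.

```bash
cat >> h.py <<'E'
from scipy.spatial.transform import Rotation as Ro
def wray(fn,px,z):
    g=pickle.load(open('pics/'+fn+'.pkl','rb')); f=240/np.tan(np.radians(g['vertical_fov'])/2)
    u=np.array([px[0]-g['cx'],px[1]-g['cy']]); r=np.hypot(*u); th=r/f
    d=np.r_[np.sin(th)*u/r,np.cos(th)]; T=np.array(g['T_tool_cam']); R=Ro.from_euler('xyz',g['s']['ee_rot'],degrees=True).as_matrix()
    c=R@T[:3,3]+g['s']['ee_pos']; d=R@T[:3,:3]@d
    return c+d*(z-c[2])/d[2]
E
python3 - <<'E'
from h import *
for n,z,pts in [('tall',112,[(292,179),(345,179),(345,285),(293,285)]),('long',74,[(88,168),(129,165),(158,283),(96,286)]),
 ('deck',22,[(370,135),(369,281),(93,150)]),('lip2 in(-y,+y)',38,[(285,147),(354,145)]),('pump',100,[(240,320)]),('spraycap',100,[(483,280)])]:
    print(n,[wray('w1',p,z).round(0)[:2] for p in pts])
E
```

```text
tall [array([432., -59.]), array([432., -20.]), array([516., -19.]), array([516., -60.])]
long [array([ 418., -258.]), array([ 418., -211.]), array([ 533., -195.]), array([ 539., -271.])]
deck [array([400.,  11.]), array([551.,  14.]), array([ 402., -286.])]
lip2 in(-y,+y) [array([411., -70.]), array([409.,  -6.])]
pump [array([ 555., -109.])]
spraycap [array([520., 107.])]
```

send_rows(
  motion=[
    {"tx": 0, "ty": 0, "tz": 0.105, "rx": 0, "ry": 0, "rz": 0, "gripper": -1},
    {"tx": 0, "ty": 0, "tz": 0.105, "rx": 0, "ry": 0, "rz": 0, "gripper": -1},
    {"tx": 0, "ty": 0, "tz": 0.106, "rx": 0, "ry": 0, "rz": 0, "gripper": -1},
    {"tx": 0, "ty": 0, "tz": 0, "rx": 0, "ry": 0, "rz": 0, "gripper": 1},
    {"tx": 0, "ty": 0, "tz": 0, "rx": 0, "ry": 0, "rz": 0, "gripper": 1},
    {"tx": 0, "ty": 0, "tz": 0, "rx": 0, "ry": 0, "rz": 0, "gripper": 1},
    {"tx": 0, "ty": 0, "tz": 0, "rx": 0, "ry": 0, "rz": 0, "gripper": 1},
    {"tx": 0, "ty": 0, "tz": 0, "rx": 0, "ry": 0, "rz": 0, "gripper": 1},
    {"tx": 0, "ty": 0, "tz": 0, "rx": 0, "ry": 0, "rz": 0, "gripper": 1},
  ],
  grip_force=20,
)

```text
time_s: 3.15
ee_pos: [477.2, -39.1, 56.9]
ee_rot: [-180.0, 0.1, -180.0]
force: [-1.8, 0.0, 6.1]
gripper_width: 45.2
gripper_force: 20.0
```

send_rows(
  motion=[
    {"tx": 0, "ty": 0, "tz": -0.05, "rx": 0, "ry": 0, "rz": 0, "gripper": 1},
    {"tx": 0, "ty": 0, "tz": -0.1, "rx": 0, "ry": 0, "rz": 0, "gripper": 1},
    {"tx": 0, "ty": 0, "tz": -0.05, "rx": 0, "ry": 0, "rz": 0, "gripper": 1},
    {"tx": 0.031, "ty": 0.082, "tz": 0, "rx": 0, "ry": 0, "rz": 0, "gripper": 1},
    {"tx": 0.031, "ty": 0.082, "tz": 0, "rx": 0, "ry": 0, "rz": 0, "gripper": 1},
    {"tx": 0.031, "ty": 0.082, "tz": 0, "rx": 0, "ry": 0, "rz": 0, "gripper": 1},
    {"tx": 0.031, "ty": 0.082, "tz": 0, "rx": 0, "ry": 0, "rz": 0, "gripper": 1},
    {"tx": 0, "ty": 0, "tz": 0.08, "rx": 0, "ry": 0, "rz": 0, "gripper": 1},
    {"tx": 0, "ty": 0, "tz": 0.08, "rx": 0, "ry": 0, "rz": 0, "gripper": 1},
    {"tx": 0, "ty": 0, "tz": 0.05, "rx": 0, "ry": 0, "rz": 0, "gripper": 1},
    {"tx": 0, "ty": 0, "tz": 0, "rx": 0, "ry": 0, "rz": 0, "gripper": 1},
  ],
)

```text
time_s: 4.53
ee_pos: [412.9, 124.6, 49.5]
ee_rot: [-179.9, -0.3, -180.0]
force: [-0.0, -0.7, -0.7]
gripper_width: 45.7
gripper_force: 20.0
```

```bash
python3 - <<'E'
from h import *
g=snap('side','s2')
a=g['frame'][150:350,170:450,::-1]; cv2.imwrite('pics/s2c.png',cv2.resize(a,None,fx=2.5,fy=2.5))
E
```

```text
(no output)
```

View pics/s2c.png

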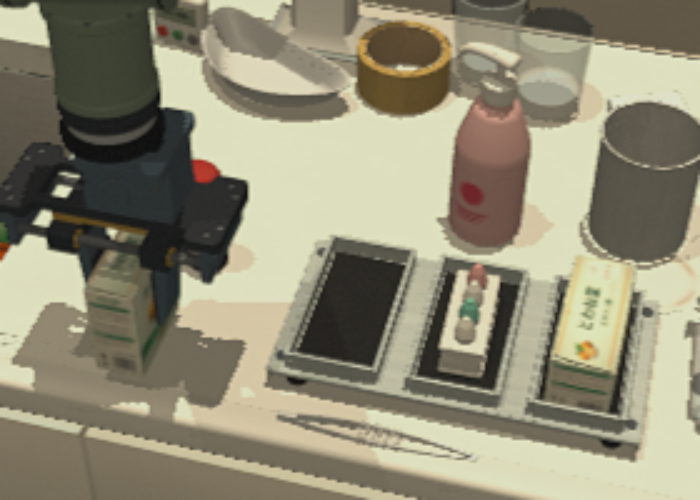

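The tall carton hangs upright in the grip, just above the clear worktop (its foot at crop (130,365)), and bay2 is empty. I'll lower it the rest of the way.

send_rows(
  motion=[
    {"tx": 0, "ty": 0, "tz": 0.016, "rx": 0, "ry": 0, "rz": 0, "gripper": 1},
    {"tx": 0, "ty": 0, "tz": 0.008, "rx": 0, "ry": 0, "rz": 0, "gripper": 1},
    {"tx": 0, "ty": 0, "tz": 0.004, "rx": 0, "ry": 0, "rz": 0, "gripper": 1},
    {"tx": 0, "ty": 0, "tz": 0, "rx": 0, "ry": 0, "rz": 0, "gripper": 1},
  ],
)

```text
time_s: 5.08
ee_pos: [414.6, 125.0, 37.0]
ee_rot: [180.0, 0.0, -180.0]
force: [0.3, -0.7, -0.6]
gripper_width: 45.9
gripper_force: 20.0
```

send_rows(
  motion=[
    {"tx": 0, "ty": 0, "tz": 0.003, "rx": 0, "ry": 0, "rz": 0, "gripper": 1},
    {"tx": 0, "ty": 0, "tz": 0.002, "rx": 0, "ry": 0, "rz": 0, "gripper": 1},
    {"tx": 0, "ty": 0, "tz": 0, "rx": 0, "ry": 0, "rz": 0, "gripper": 1},
  ],
)

```text
time_s: 5.45
ee_pos: [414.7, 125.0, 34.9]
ee_rot: [180.0, 0.0, -180.0]
force: [-0.9, 0.0, 3.8]
gripper_width: 45.4
gripper_force: 20.0
```

send_rows(
  motion=[
    {"tx": 0, "ty": 0, "tz": 0, "rx": 0, "ry": 0, "rz": 0, "gripper": -1},
    {"tx": 0, "ty": 0, "tz": 0, "rx": 0, "ry": 0, "rz": 0, "gripper": -1},
    {"tx": 0, "ty": 0, "tz": 0, "rx": 0, "ry": 0, "rz": 0, "gripper": -1},
    {"tx": 0, "ty": 0, "tz": 0, "rx": 0, "ry": 0, "rz": 0, "gripper": -1},
    {"tx": 0, "ty": 0, "tz": -0.12, "rx": 0, "ry": 0, "rz": 0, "gripper": -1},
    {"tx": 0, "ty": 0, "tz": -0.12, "rx": 0, "ry": 0, "rz": 0, "gripper": -1},
    {"tx": -0.022, "ty": -0.12, "tz": -0.01, "rx": 0, "ry": 0, "rz": 0, "gripper": -1},
    {"tx": -0.022, "ty": -0.12, "tz": -0.01, "rx": 0, "ry": 0, "rz": 0, "gripper": -1},
    {"tx": -0.022, "ty": -0.12, "tz": -0.01, "rx": 0, "ry": 0, "rz": 0, "gripper": -1},
    {"tx": -0.022, "ty": -0.12, "tz": -0.01, "rx": 0, "ry": 0, "rz": 0, "gripper": -1},
    {"tx": -0.022, "ty": -0.12, "tz": -0.01, "rx": 0, "ry": 0, "rz": 0, "gripper": -1},
    {"tx": -0.022, "ty": -0.12, "tz": -0.01, "rx": 0, "ry": 0, "rz": 0, "gripper": -1},
  ],
)

```text
time_s: 6.95
ee_pos: [480.6, -237.0, 184.5]
ee_rot: [180.0, 0.0, 180.0]
force: [1.9, 0.5, 0.1]
gripper_width: 91.0
gripper_force: 0.0
```

```bash
python3 - <<'E'
from h import *
s=env.state(); g=snap('wrist','w2'); g['s']=s; pickle.dump(g,open('pics/w2.pkl','wb')); print(s['ee_pos'],s['ee_rot'],s['gripper_width'])
E
```

```text
[ 480.61194098 -237.00113456  184.53325445] [1.79983449e+02 1.89920632e-02 1.79984952e+02] 90.96195498124831
```

View pics/w2.png

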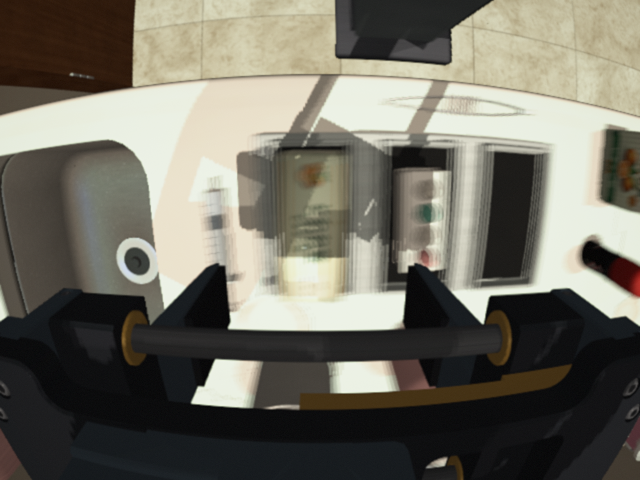

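The wrist frame is motion-smeared but shows the long carton centred under the fingers at column ~315 and the syringe at ~(220,240), clear of the finger. I'll take a still one for the fit, as this bay only allows 6 mm of play.

send_rows(
  motion=[
    {"tx": 0, "ty": 0, "tz": 0, "rx": 0, "ry": 0, "rz": 0, "gripper": -1},
    {"tx": 0, "ty": 0, "tz": 0, "rx": 0, "ry": 0, "rz": 0, "gripper": -1},
  ],
)

```text
time_s: 7.25
ee_pos: [480.0, -233.8, 184.0]
ee_rot: [179.9, -0.1, -180.0]
force: [-0.9, 0.4, 0.2]
gripper_width: 91.4
gripper_force: 0.0
```

```bash
python3 - <<'E'
from h import *
s=env.state(); g=snap('wrist','w3'); g['s']=s; pickle.dump(g,open('pics/w3.pkl','wb')); print(s['ee_pos'],s['ee_rot'])
a=g['frame'][120:310,240:560,::-1]; cv2.imwrite('pics/w3c.png',cv2.resize(a,None,fx=2.5,fy=2.5,interpolation=cv2.INTER_CUBIC))
E
```

```text
[ 480.04808245 -233.82314922  183.99611212] [ 1.79929990e+02 -6.58998226e-02 -1.79960137e+02]
```

View pics/w3c.png

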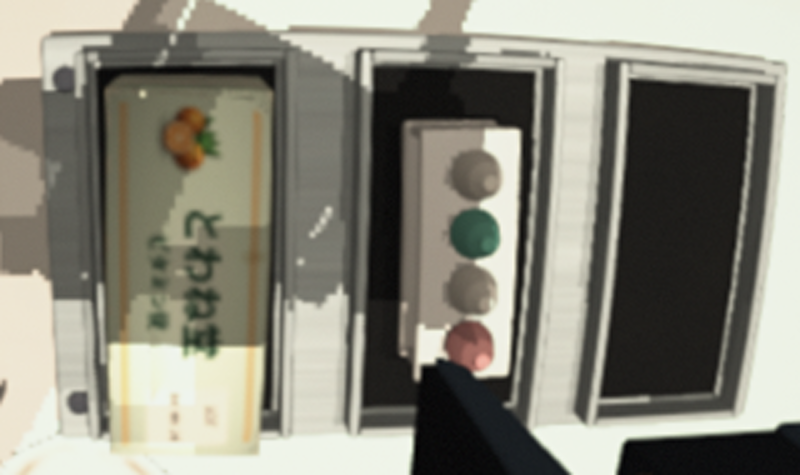

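```bash
python3 - <<'E'
from h import *
q=lambda c:((c[0]+.5)/2.5-.5+240,(c[1]+.5)/2.5-.5+120)
for n,z,pts in [('long top',76,[(106,86),(271,88),(259,454),(111,452)]),('deck -x',22,[(44,34),(786,64)]),
 ('bay0 lip outer L,R top',38,[(85,50),(290,50)]),('bay0 lip bottom L,R',38,[(104,434),(288,432)]),('bay1 lip outer',38,[(358,50),(560,58),(350,432),(528,428)]),('bay2 lip outer',38,[(607,60),(780,76),(582,424),(742,412)])]:
    print(n,[wray('w3',q(p),z).round(1)[:2] for p in pts])
E
```

```text
long top [array([ 416.3, -259.8]), array([ 416.9, -210.5]), array([ 536.5, -211.7]), array([ 535.8, -260.9])]
deck -x [array([ 400.4, -286.8]), array([398.2,   9.1])]
bay0 lip outer L,R top [array([ 406.1, -270.3]), array([ 406.1, -201. ])]
bay0 lip bottom L,R [array([ 546.9, -267. ]), array([ 546. , -197.9])]
bay1 lip outer [array([ 405.5, -177.6]), array([ 404.6, -103.4]), array([ 546.3, -174.2]), array([ 546.5, -102.4])]
bay2 lip outer [array([404. , -84.5]), array([403.3,  -5.3]), array([545.7, -78.9]), array([543.8,  -0.8])]
```

The still view agrees: long carton centre (476.4,-235.7), bay centres about (476,-237), (475.5,-139.5) and (474.5,-41.5), stand yaw about +0.6°. I'll go down and grip the long carton.

send_rows(
  motion=[
    {"tx": 0.006, "ty": -0.002, "tz": 0.1, "rx": 0, "ry": 0, "rz": 0, "gripper": -1},
    {"tx": 0, "ty": 0, "tz": 0.1, "rx": 0, "ry": 0, "rz": 0, "gripper": -1},
    {"tx": 0, "ty": 0, "tz": 0.06, "rx": 0, "ry": 0, "rz": 0, "gripper": -1},
    {"tx": 0, "ty": 0, "tz": 0.016, "rx": 0, "ry": 0, "rz": 0, "gripper": -1},
    {"tx": 0, "ty": 0, "tz": 0, "rx": 0, "ry": 0, "rz": 0, "gripper": 1},
    {"tx": 0, "ty": 0, "tz": 0, "rx": 0, "ry": 0, "rz": 0, "gripper": 1},
    {"tx": 0, "ty": 0, "tz": 0, "rx": 0, "ry": 0, "rz": 0, "gripper": 1},
    {"tx": 0, "ty": 0, "tz": 0, "rx": 0, "ry": 0, "rz": 0, "gripper": 1},
    {"tx": 0, "ty": 0, "tz": 0, "rx": 0, "ry": 0, "rz": 0, "gripper": 1},
    {"tx": 0, "ty": 0, "tz": 0, "rx": 0, "ry": 0, "rz": 0, "gripper": 1},
  ],
  grip_force=20,
)

```text
time_s: 8.55
ee_pos: [478.0, -236.1, 47.2]
ee_rot: [-180.0, 0.1, 180.0]
force: [0.1, 1.2, 7.4]
gripper_width: 55.5
gripper_force: 20.0
```

send_rows(
  motion=[
    {"tx": 0, "ty": 0, "tz": -0.05, "rx": 0, "ry": 0, "rz": 0, "gripper": 1},
    {"tx": 0, "ty": 0, "tz": -0.08, "rx": 0, "ry": 0, "rz": 0, "gripper": 1},
    {"tx": 0, "ty": 0, "tz": -0.05, "rx": 0, "ry": 0, "rz": 0, "gripper": 1},
    {"tx": 0.001, "ty": 0.07, "tz": 0, "rx": 0, "ry": 0, "rz": 0, "gripper": 1},
    {"tx": 0.001, "ty": 0.09, "tz": 0, "rx": 0, "ry": 0, "rz": 0, "gripper": 1},
    {"tx": 0.001, "ty": 0.09, "tz": 0, "rx": 0, "ry": 0, "rz": 0, "gripper": 1},
    {"tx": 0.001, "ty": 0.09, "tz": 0, "rx": 0, "ry": 0, "rz": 0, "gripper": 1},
    {"tx": 0, "ty": 0.05, "tz": 0, "rx": 0, "ry": 0, "rz": 0, "gripper": 1},
    {"tx": 0, "ty": 0, "tz": 0.06, "rx": 0, "ry": 0, "rz": 0, "gripper": 1},
    {"tx": 0, "ty": 0, "tz": 0.04, "rx": 0, "ry": 0, "rz": 0, "gripper": 1},
    {"tx": 0, "ty": 0, "tz": 0, "rx": 0, "ry": 0, "rz": 0, "gripper": 1},
    {"tx": 0, "ty": 0, "tz": 0, "rx": 0, "ry": 0, "rz": 0, "gripper": 1},
  ],
)

```text
time_s: 10.05
ee_pos: [476.1, -41.2, 87.0]
ee_rot: [-180.0, 0.1, 180.0]
force: [0.5, 0.7, -1.2]
gripper_width: 55.5
gripper_force: 20.0
```

```bash
python3 - <<'E'
from h import *
s=env.state(); g=snap('wrist','w4'); g['s']=s; pickle.dump(g,open('pics/w4.pkl','wb')); print(s['ee_pos'],s['ee_rot'])
h=env.grab_frame('side')['frame'][190:340,260:460,::-1]
a=cv2.resize(g['frame'][110:310,150:470,::-1],(480,300)); cv2.imwrite('pics/w4c.png',np.hstack([a,cv2.resize(h,(320,240))[:240]]) if 0 else np.vstack([cv2.resize(a,(640,400))[:330],cv2.resize(h,(640,480))[100:370]]))
E
```

```text
[476.0743337  -41.15533373  86.96178781] [-1.79995331e+02  5.53088857e-02  1.79997549e+02]
```

View pics/w4c.png

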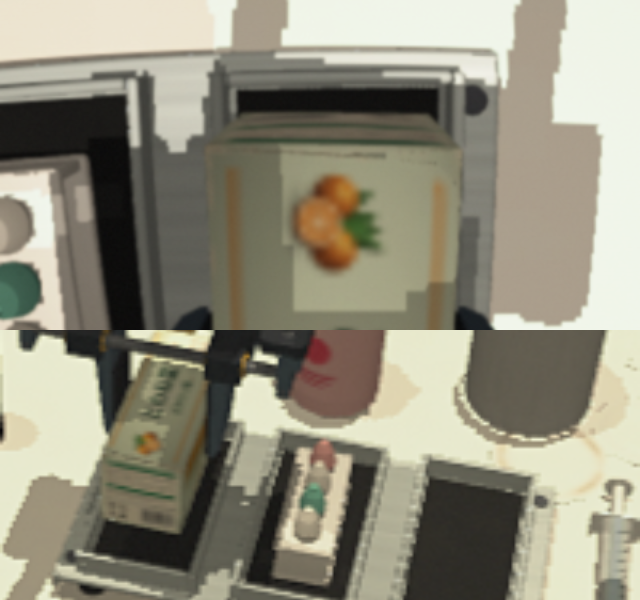

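The carton hangs level over bay2, seemingly centred, with its front bottom edge in the crop at (240..430,118) and the lip at (217..462,72). A quick numeric check before lowering.

```bash
python3 - <<'E'
from h import *
q=lambda c:(c[0]/2+150,c[1]/2+110)
for n,z,pts in [('top edge',116,[(208,140),(462,152)]),('lip outer',38,[(217,70),(464,68)]),('lip inner',38,[(238,88),(440,88)]),('floor vis',38,[(237,90),(440,90)]),('bottom edge',62,[(240,116),(430,116)])]:
    print(n,[wray('w4',q(p),z).round(1)[:2] for p in pts])
E
```

```text
top edge [array([413.9, -65.5]), array([416.2, -16.5])]
lip outer [array([403.2, -75.6]), array([402.5,  -2.8])]
lip inner [array([408.7, -69.5]), array([408.6,  -9.9])]
floor vis [array([409.3, -69.8]), array([409.2,  -9.9])]
bottom edge [array([414.7, -66. ]), array([414.7, -15.9])]
```

send_rows(
  motion=[
    {"tx": 0, "ty": 0.003, "tz": 0, "rx": 0, "ry": 0, "rz": 0, "gripper": 1},
    {"tx": 0, "ty": 0, "tz": 0.03, "rx": 0, "ry": 0, "rz": 0, "gripper": 1},
    {"tx": 0, "ty": 0, "tz": 0.03, "rx": 0, "ry": 0, "rz": 0, "gripper": 1},
    {"tx": 0, "ty": 0, "tz": 0.014, "rx": 0, "ry": 0, "rz": 0, "gripper": 1},
    {"tx": 0, "ty": 0, "tz": 0.004, "rx": 0, "ry": 0, "rz": 0, "gripper": 1},
    {"tx": 0, "ty": 0, "tz": 0.002, "rx": 0, "ry": 0, "rz": 0, "gripper": 1},
    {"tx": 0, "ty": 0, "tz": 0, "rx": 0, "ry": 0, "rz": 0, "gripper": 1},
  ],
)

```text
time_s: 11.02
ee_pos: [475.7, -39.5, 47.2]
ee_rot: [180.0, 0.0, -180.0]
force: [-1.9, 1.6, 3.9]
gripper_width: 55.6
gripper_force: 20.0
```

The carton reached the floor at the expected height (47.2, force 3.9 N). Release, then go back to the tall carton.

send_rows(
  motion=[
    {"tx": 0, "ty": 0, "tz": 0, "rx": 0, "ry": 0, "rz": 0, "gripper": -1},
    {"tx": 0, "ty": 0, "tz": 0, "rx": 0, "ry": 0, "rz": 0, "gripper": -1},
    {"tx": 0, "ty": 0, "tz": 0, "rx": 0, "ry": 0, "rz": 0, "gripper": -1},
    {"tx": 0, "ty": 0, "tz": 0, "rx": 0, "ry": 0, "rz": 0, "gripper": -1},
    {"tx": 0, "ty": 0, "tz": -0.11, "rx": 0, "ry": 0, "rz": 0, "gripper": -1},
    {"tx": 0, "ty": 0, "tz": -0.11, "rx": 0, "ry": 0, "rz": 0, "gripper": -1},
    {"tx": 0.03, "ty": 0.082, "tz": 0, "rx": 0, "ry": 0, "rz": 0, "gripper": -1},
    {"tx": 0.031, "ty": 0.082, "tz": 0, "rx": 0, "ry": 0, "rz": 0, "gripper": -1},
    {"tx": 0.03, "ty": 0.082, "tz": 0, "rx": 0, "ry": 0, "rz": 0, "gripper": -1},
    {"tx": 0.031, "ty": 0.083, "tz": 0, "rx": 0, "ry": 0, "rz": 0, "gripper": -1},
    {"tx": 0, "ty": 0, "tz": 0, "rx": 0, "ry": 0, "rz": 0, "gripper": -1},
    {"tx": 0, "ty": 0, "tz": 0, "rx": 0, "ry": 0, "rz": 0, "gripper": -1},
  ],
)

```text
time_s: 12.52
ee_pos: [414.7, 124.7, 156.4]
ee_rot: [-180.0, 0.0, -180.0]
force: [-0.3, -0.1, 0.4]
gripper_width: 90.8
gripper_force: 0.0
```

send_rows(
  motion=[
    {"tx": 0, "ty": 0, "tz": 0.09, "rx": 0, "ry": 0, "rz": 0, "gripper": -1},
    {"tx": 0, "ty": 0, "tz": 0.09, "rx": 0, "ry": 0, "rz": 0, "gripper": -1},
    {"tx": 0, "ty": 0, "tz": 0.058, "rx": 0, "ry": 0, "rz": 0, "gripper": -1},
    {"tx": 0, "ty": 0, "tz": 0, "rx": 0, "ry": 0, "rz": 0, "gripper": 1},
    {"tx": 0, "ty": 0, "tz": 0, "rx": 0, "ry": 0, "rz": 0, "gripper": 1},
    {"tx": 0, "ty": 0, "tz": 0, "rx": 0, "ry": 0, "rz": 0, "gripper": 1},
    {"tx": 0, "ty": 0, "tz": 0, "rx": 0, "ry": 0, "rz": 0, "gripper": 1},
    {"tx": 0, "ty": 0, "tz": 0, "rx": 0, "ry": 0, "rz": 0, "gripper": 1},
    {"tx": 0, "ty": 0, "tz": 0, "rx": 0, "ry": 0, "rz": 0, "gripper": 1},
  ],
  grip_force=20,
)

```text
time_s: 13.65
ee_pos: [414.9, 125.1, 38.0]
ee_rot: [180.0, 0.1, -180.0]
force: [-1.2, -0.5, 6.0]
gripper_width: 45.2
gripper_force: 20.0
```

send_rows(
  motion=[
    {"tx": 0, "ty": 0, "tz": -0.06, "rx": 0, "ry": 0, "rz": 0, "gripper": 1},
    {"tx": 0, "ty": 0, "tz": -0.1, "rx": 0, "ry": 0, "rz": 0, "gripper": 1},
    {"tx": 0, "ty": 0, "tz": -0.08, "rx": 0, "ry": 0, "rz": 0, "gripper": 1},
    {"tx": -0.016, "ty": -0.06, "tz": 0, "rx": 0, "ry": 0, "rz": 0, "gripper": 1},
    {"tx": -0.016, "ty": -0.1, "tz": 0, "rx": 0, "ry": 0, "rz": 0, "gripper": 1},
    {"tx": -0.016, "ty": -0.1, "tz": 0, "rx": 0, "ry": 0, "rz": 0, "gripper": 1},
    {"tx": -0.016, "ty": -0.1, "tz": 0, "rx": 0, "ry": 0, "rz": 0, "gripper": 1},
    {"tx": -0.016, "ty": -0.1, "tz": 0, "rx": 0, "ry": 0, "rz": 0, "gripper": 1},
    {"tx": -0.016, "ty": -0.1, "tz": 0, "rx": 0, "ry": 0, "rz": 0, "gripper": 1},
    {"tx": -0.016, "ty": -0.1, "tz": 0, "rx": 0, "ry": 0, "rz": 0, "gripper": 1},
    {"tx": -0.016, "ty": -0.064, "tz": 0, "rx": 0, "ry": 0, "rz": 0, "gripper": 1},
    {"tx": 0, "ty": 0, "tz": 0, "rx": 0, "ry": 0, "rz": 0, "gripper": 1},
  ],
)

```text
time_s: 15.15
ee_pos: [478.8, -238.9, 156.8]
ee_rot: [180.0, -0.0, 179.8]
force: [0.5, 0.7, -1.0]
gripper_width: 45.3
gripper_force: 20.0
```

send_rows(
  motion=[
    {"tx": 0, "ty": 0, "tz": 0.06, "rx": 0, "ry": 0, "rz": 0, "gripper": 1},
    {"tx": 0, "ty": 0, "tz": 0.06, "rx": 0, "ry": 0, "rz": 0, "gripper": 1},
    {"tx": 0, "ty": 0, "tz": 0.05, "rx": 0, "ry": 0, "rz": 0, "gripper": 1},
    {"tx": 0, "ty": 0, "tz": 0.018, "rx": 0, "ry": 0, "rz": 0, "gripper": 1},
    {"tx": 0, "ty": 0, "tz": 0.004, "rx": 0, "ry": 0, "rz": 0, "gripper": 1},
    {"tx": 0, "ty": 0, "tz": 0.003, "rx": 0, "ry": 0, "rz": 0, "gripper": 1},
    {"tx": 0, "ty": 0, "tz": 0, "rx": 0, "ry": 0, "rz": 0, "gripper": 1},
  ],
)

```text
time_s: 16.02
ee_pos: [479.0, -237.1, 60.6]
ee_rot: [-180.0, 0.1, -180.0]
force: [-0.3, 0.3, -0.8]
gripper_width: 45.4
gripper_force: 20.0
```

send_rows(
  motion=[
    {"tx": 0, "ty": 0, "tz": 0.002, "rx": 0, "ry": 0, "rz": 0, "gripper": 1},
    {"tx": 0, "ty": 0, "tz": 0.002, "rx": 0, "ry": 0, "rz": 0, "gripper": 1},
    {"tx": 0, "ty": 0, "tz": 0, "rx": 0, "ry": 0, "rz": 0, "gripper": 1},
  ],
)

```text
time_s: 16.4
ee_pos: [479.1, -237.2, 60.1]
ee_rot: [-180.0, 0.1, -180.0]
force: [-2.4, 1.7, 12.1]
gripper_width: 45.3
gripper_force: 20.0
```

Contact came at 60 mm, which is the floor height. Release, rise and back away from the stand for a final look.

send_rows(
  motion=[
    {"tx": 0, "ty": 0, "tz": 0, "rx": 0, "ry": 0, "rz": 0, "gripper": -1},
    {"tx": 0, "ty": 0, "tz": 0, "rx": 0, "ry": 0, "rz": 0, "gripper": -1},
    {"tx": 0, "ty": 0, "tz": 0, "rx": 0, "ry": 0, "rz": 0, "gripper": -1},
    {"tx": 0, "ty": 0, "tz": 0, "rx": 0, "ry": 0, "rz": 0, "gripper": -1},
    {"tx": 0, "ty": 0, "tz": -0.1, "rx": 0, "ry": 0, "rz": 0, "gripper": -1},
    {"tx": 0, "ty": 0, "tz": -0.11, "rx": 0, "ry": 0, "rz": 0, "gripper": -1},
    {"tx": 0, "ty": 0, "tz": -0.11, "rx": 0, "ry": 0, "rz": 0, "gripper": -1},
    {"tx": 0.05, "ty": 0.05, "tz": 0, "rx": 0, "ry": 0, "rz": 0, "gripper": -1},
    {"tx": 0.05, "ty": 0.05, "tz": 0, "rx": 0, "ry": 0, "rz": 0, "gripper": -1},
    {"tx": 0, "ty": 0, "tz": 0, "rx": 0, "ry": 0, "rz": 0, "gripper": -1},
    {"tx": 0, "ty": 0, "tz": 0, "rx": 0, "ry": 0, "rz": 0, "gripper": -1},
  ],
)

```text
time_s: 17.77
ee_pos: [429.2, -187.4, 218.1]
ee_rot: [-180.0, 0.1, -180.0]
force: [-0.4, 0.1, 0.4]
gripper_width: 91.2
gripper_force: 0.0
```

```bash
python3 - <<'E'
from h import *
s=env.state(); g=snap('wrist','w5'); g['s']=s; pickle.dump(g,open('pics/w5.pkl','wb')); h=snap('side','s5'); print(s['ee_pos'])
A=cv2.resize(g['frame'][100:320,60:560,::-1],(750,330)); B=cv2.resize(h['frame'][190:330,240:490,::-1],(482,270))
C=np.zeros((600,750,3),np.uint8); C[:330]=A; C[330:,:482]=B; cv2.imwrite('pics/f.png',C)
E
```

```text
[ 429.20057981 -187.37005378  218.0752221 ]
```

View pics/f.png

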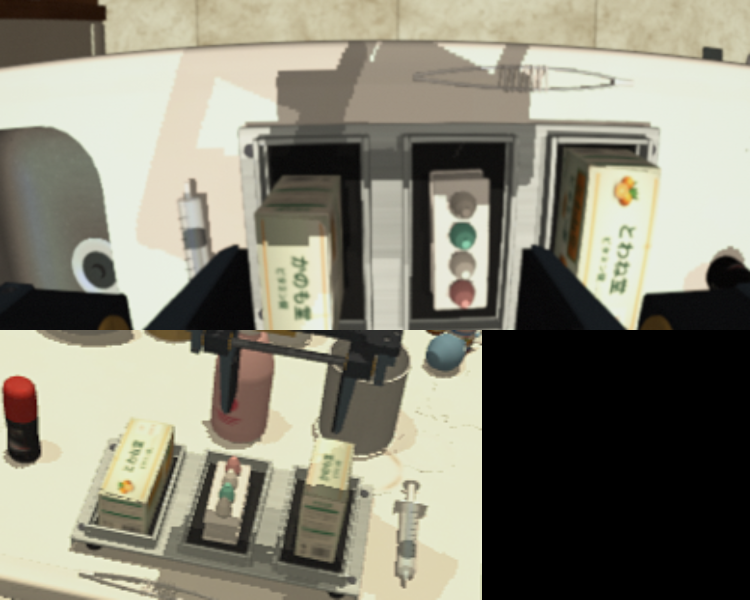

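The picture shows the long carton (crop (610,230)) seated in bay2 and the tall one (crop (300,260)) in bay0. Both are upright inside the lips, and the rack and the other things haven't moved.

```bash
python3 -c "
from workcell import env
print(env.job_done())"
```

```text
the job is handed in; nothing more can be done
None
```

The cartons are swapped: the long one now stands in bay2 and the tall one in bay0, both upright, on the bay floor and released. The tip rack and other things looked undisturbed in the last picture. I handed the job in at about 18 s and it returned no verdict.

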